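Free the tray bay and load the spare module

ROBOT

A 6-joint arm with a two-finger parallel gripper is mounted at the origin on a cart in front of the work surface, level with it; the furniture and walls round the work are solid. World frame = base frame: x ahead of the robot, y to its left, z up, the work surface at z = 0. Lengths are in m, angles in degrees, forces in N, time in s.
With the tool pointing down it reaches from about 0.35 to 0.875 m from the base axis. Payload 4.2 kg.
Tool frame: the origin (TCP) lies midway between the tips of the shut fingers; the grasp point (between the pads) lies 19 mm behind it; z points along the fingers, y is the line along which they close (so a half turn about z gives the same grasp; the last joint's range is limited). The gripper opens to 87 mm and grips with 3 to 60 N. Pads are 19 mm wide; open, the fingers measure 117 mm over their backs; the gripper's body (75 mm by 190 mm) begins 51 mm behind the grasp point.
Start: joints at [-56.402, 22.042, 0.453, 0, -68.411, -14.817], TCP at [0.201, -0.592, 0.223] pointing down, gripper open.
Joint ranges: [-179.83, 179.83], [-69.29, 118.12], [-61.27, 80.66], [-181.25, 117.63], [-171.15, -9.14], [-177.46, 177.46]. Speed limits (degrees/s): [159.86, 159.86, 180, 180, 180, 180].

INTERFACE

Orientations are given as [roll, pitch, yaw] about the fixed x, y, z axes, in that order (R = Rz(yaw) Ry(pitch) Rx(roll)).
In Python, from workcell import env gives the robot as it stands. The module is installed in compiled form; this text tells all that it offers. Calls block until the motion is done:
- env.goto(position, orientation): joint-space move of the TCP to a pose.
- env.move_straight(position, rotation=None, rate=0.15, force_limit=None): straight line of the TCP; rotation=None keeps the orientation; rate is the mean speed in m/s. With force_limit (N) it stops when the force on the tool has changed by that much, and returns True; else False.
- env.set_joints(angles): joint-space move.
- env.gripper_to(opening, grasp_force=None): opening from 0.0 (shut) to 1.0 (fully open); grasp_force is the grip in N (None keeps the last); returns when the fingers have stopped.
- env.dwell(seconds).
- env.inverse_kinematics(position, orientation): joint angles nearest the present ones, or None.
- env.read_state(): the state.
- env.grab_frame(name): name is "scene" or "top"; returns a dict with "image" (400x640x3 uint8, blue, green, red), "fx", "fy", "cx", "cy" (pixels), "position" and "orientation" of the camera in the world. Camera axes: x right, y up, looking along -z (the intrinsics and any distortion apply to the point x, -y, -z); pixel columns grow to the right and rows downward; lengths in m; the calibration is good to about 2 mm. A picture is of the moment at which its call begins. There is no depth.
A pose or a line that the arm cannot do raises env.Unreachable and nothing moves.
- env.close_job(): hands the job in; it is judged then, once.
Trained networks look in a picture, given as the dict that the camera call returned (one of the last four; its "shot" number tells which), for a name from the list of things; names that differ only in an ending like _2 or _b are one class to them, and where a whole thing is asked for, a point or a joint stands for the part that bears it (a point fixed in the world has none). Each returns a list of dicts, best first, with "score" (0 to 1); they miss things now and then, are a little off and sometimes report something else, mostly with a low value. They report only what shows in the picture. A call takes as long as a camera call. They do not tell look-alikes from the thing itself.
- env.search_frame(picture, thing): "xyz" ([x, y, z] in m, in world coordinates, good to about 4 mm: the middle of the surface that is visible of it).
- env.trace(picture, thing): "mask" (400x640 bool, what is visible of it).
The state is a dict: "clock": time; "joint_positions": joint angles; "qvel": joint speeds; "joint_torque": joint torques, N m; "position": TCP position; "tool_rot": TCP orientation; "force": force on the tool from outside, world axes, zero at the start; "wrist_torque": the same for the moment, N m; "opening": opening from 0.0 (shut) to 1.0 (fully open); "finger_force": force on a finger pad.
Only numpy, scipy, OpenCV 4.12 (cv2) and the standard library are available. Lean on these libraries where they do the work, as an engineer would, in place of code of your own. Each camera call takes 0.05 s, during which the arm holds its last target. There are 200 camera calls.

TASK

Somebody has left a contactor standing in the wide bay of the grey kitting tray, where the spare I/O module belongs. Lift that contactor out and stand it upright on the bench beside the tray, then stand the spare module upright in the bay, flat on its floor. Leave the other contactor, out on the bench, where it is.

Things in the scene. Friction and masses are not known exactly. Their poses are not given: they have to be found in the camera images.
- bay (a point): Centre of the floor of the wide bay of the fixed grey tray (132 x 126 mm). x along the bay, away from the robot; y left; z up. Bay inside: 124 (x) x 66 mm (y), floor 3 mm and 4 mm thick walls 14 mm above the bench. Small parts up to 33 mm high lie in the narrow bays at +y. The tray ends at x -66 and 66, y -37 and 89 mm from here. 180 mm of bench on the robot's side of it start out empty.
- contactor_center (a point): centre, half-way up, of the light grey contactor that stands in the wide bay: a block 75 mm long (its x), 45 mm wide (its y), 66 mm high (its z, up), with a stepped top along x and flat sides in y; grip it across the 45 mm
- module_center (a point): centre, half-way up, of the spare I/O module that stands on the bench at one side of the tray: a plain dark block with smooth sides and a flat top that bears two light panels, 100 mm long (its x), 41 mm wide (its y), 69 mm high (its z, up), 0.24 kg; grip it across the 41 mm
- contactor_dark_center (a point): centre, half-way up, of the other contactor, dark, 75 x 45 x 63 mm with a stepped top, standing on the bench on the side of the tray where the module is not; it is to be left alone
There are look-alikes about, which are no part of the job. Of the things that look like the part that bears bay, the larger one is meant.

How it is judged (in metres and radians):
On the way:
1. the light grey contactor stands upright on the bench, clear of the tray (angle between contactor_center's own z axis and vertical below 0.17 rad and height (world z) of contactor_center below 0.045 m and (x of contactor_center in the frame of bay below -0.085 m or x of contactor_center in the frame of bay above 0.085 m or y of contactor_center in the frame of bay below -0.055 m or y of contactor_center in the frame of bay above 0.108 m)), for 0.2 s.
At the end, for the whole second after the job is handed in: The spare module stands upright (6 degrees) on the floor of the wide bay, centred within 16 mm each way and along it within 15 degrees; the light grey contactor stands upright (10 degrees) on the bench outside the tray; both are at rest (all of step 1 and x of module_center in the frame of bay between -0.016 and 0.016 m and y of module_center in the frame of bay between -0.016 and 0.016 m and z of module_center in the frame of bay between 0.03 and 0.0385 m and angle between module_center's own z axis and vertical below 0.1 rad and angle between the x axis of module_center and the x axis of bay, either way round below 0.26 rad and linear speed of each of module, contactor below 0.02 m/s); the robot touches nothing.
It fails at once if the dark contactor is shifted more than 25 mm or tipped (distance of contactor_dark_center from where it was at the start of the episode above 0.025 m or angle between contactor_dark_center's own z axis and vertical above 0.3 rad).
It also fails if it takes over 50 s, if anything falls off the work surface, if the arm or the gripper's body presses on something with over 40 N, if the wrist force passes 120 N, or if a joint passes its speed limit or range.

## Working session

There is one attempt and no reset: what is moved stays moved. The work goes in short steps, each a Python script; the robot and the scene stay as the last script left them, time stands still between calls to the robot, and variables do not carry over. Pictures are saved under pics/ and viewed, at most 10 in all, crops included, and the job is handed in when it is done.

```bash
mkdir -p pics
cat > h.py <<'E'
import numpy as np, cv2
from scipy.spatial.transform import Rotation as R
from workcell import env
def proj(f,P):
    r=R.from_euler('xyz',f['orientation'],degrees=True).as_matrix()
    c=(np.atleast_2d(P)-np.array(f['position']))@r
    return np.c_[f['cx']+f['fx']*c[:,0]/-c[:,2], f['cy']+f['fy']*c[:,1]/c[:,2]]
def ray(f,uv,z):
    r=R.from_euler('xyz',f['orientation'],degrees=True).as_matrix()
    uv=np.atleast_2d(uv).astype(float)
    d=np.c_[(uv[:,0]-f['cx'])/f['fx'],-(uv[:,1]-f['cy'])/f['fy'],-np.ones(len(uv))]@r.T
    p=np.array(f['position']); return p+d*((z-p[2])/d[:,2])[:,None]
E
python3 - <<'E'
from h import *
ims=[]
for n in ("scene","top"):
    f=env.grab_frame(n); ims.append(f['image']); cv2.imwrite(f'pics/{n}0.png',f['image'])
    print(n,{k:(np.round(v,3) if k!='image' else 0) for k,v in f.items()})
    for t in ("bay","contactor_center","module_center","contactor_dark_center"):
        for name,fn in(("s",env.search_frame),):
            for d in fn(f,t): print(t,np.round(d['xyz'],3),round(d['score'],2),proj(f,d['xyz']).round())
print(env.read_state())
E
```

```text
scene {'image': 0, 'fx': np.float64(507.051), 'fy': np.float64(507.051), 'cx': np.float64(314.013), 'cy': np.float64(207.222), 'position': array([0.108, 0.473, 0.659]), 'orientation': array([  51.205,    1.041, -151.958]), 'shot': np.int64(1)}
bay [ 0.314 -0.27   0.   ] 0.58 [[405. 227.]]
bay [ 0.56  -0.141  0.006] 0.55 [[264. 226.]]
contactor_center [ 0.582 -0.176  0.044] 0.87 [[263. 198.]]
contactor_dark_center [0.56  0.023 0.043] 0.74 [[211. 266.]]
top {'image': 0, 'fx': np.float64(397.869), 'fy': np.float64(397.869), 'cx': np.float64(319.516), 'cy': np.float64(200.731), 'position': array([ 0.314, -0.181,  0.89 ]), 'orientation': array([  9.938,  -0.134, -90.018]), 'shot': np.int64(2)}
bay [ 0.319 -0.273  0.   ] 0.66 [[360. 268.]]
contactor_center [ 0.584 -0.193  0.067] 0.97 [[324. 143.]]
module_center [0.57  0.001 0.056] 0.39 [[235. 151.]]
{'clock': 0.5, 'joint_positions': array([-5.64043496e+01,  2.20422544e+01,  4.49743287e-01, -2.73077958e-03,
       -6.84115798e+01, -1.48143055e+01]), 'qvel': array([ 0.10068313, -0.02254438,  0.18455373, -0.03636313,  0.12192597,
        0.07109886]), 'joint_torque': array([-3.08635563e-04, -3.90075374e+01,  1.87445837e+01,  4.22077909e+00,
        1.49368885e-02, -4.14925080e-05]), 'position': array([ 0.20121192, -0.59167142,  0.2225172 ]), 'tool_rot': array([ 1.79995396e+02,  1.40873324e-03, -1.61219660e+02]), 'force': array([0.32565223, 0.30641401, 0.04374967]), 'wrist_torque': array([-0.00131247, -0.0414923 , -0.0039261 ]), 'finger_force': 0.0, 'opening': 0.9959451520249392}
```

View pics/top0.png

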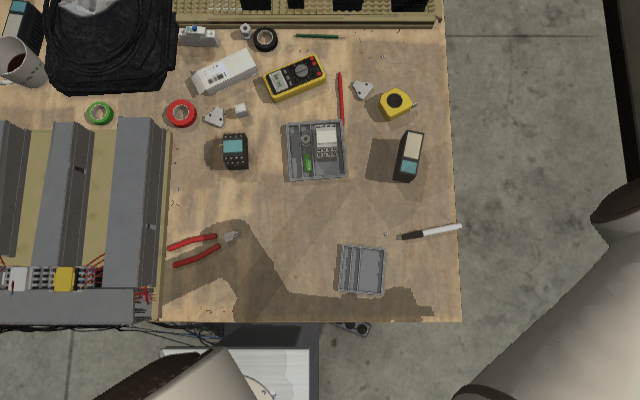

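View pics/scene0.png

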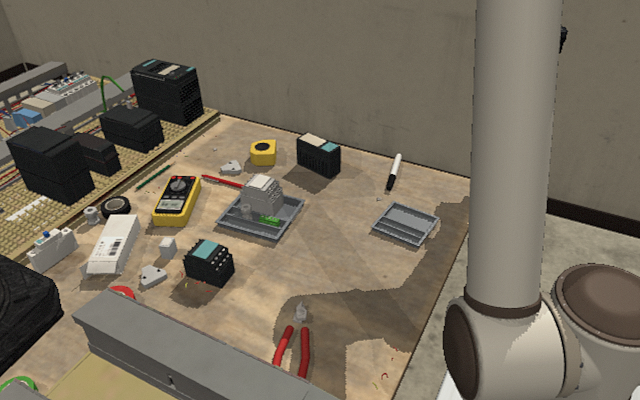

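The larger grey tray is at top (315,151), and its look-alike is the small empty tray at (361,270). The light grey contactor is in the tray's right-hand bay at (327,141). The module is the dark block with two panels at (408,157); its look-alikes are the dark contactor at (235,151) and the rail blocks at the top-left edge (15,50). I'll check this choice in one close crop.

Run:
```python
from h import *
f=env.grab_frame("top")
im=f['image']
c=cv2.resize(im[105:195,275:435],None,fx=5,fy=5,interpolation=cv2.INTER_CUBIC); 
for i in range(0,160,20): cv2.putText(c,str(275+i),(i*5,10),0,.35,(0,0,255)); cv2.line(c,(i*5,0),(i*5,5),(0,0,255))
for i in range(0,90,10): cv2.putText(c,str(105+i),(0,i*5+4),0,.35,(0,0,255))
cv2.imwrite('pics/crop1.png',c)
def rect(m,z):
    n,l,s,_=cv2.connectedComponentsWithStats(m.astype(np.uint8)); k=1+s[1:,4].argmax()
    ys,xs=np.where(l==k); b=cv2.boxPoints(cv2.minAreaRect(np.c_[xs,ys].astype(np.float32)))
    return b,ray(f,b,z)
for t,z in (("bay",.014),("contactor_center",.06),("module_center",.069),("contactor_dark_center",.063)):
    for d in env.trace(f,t):
        b,p=rect(d['mask'],z); print(t,round(d['score'],2),d['mask'].sum(),b.round(1).tolist(),p[:,:2].round(3).tolist())
```

```text
bay 0.82 2315 [[284.0, 122.80000305175781], [342.1000061035156, 117.80000305175781], [347.20001220703125, 176.39999389648438], [289.1000061035156, 181.39999389648438]] [[0.65, -0.101], [0.663, -0.236], [0.523, -0.246], [0.511, -0.115]]
bay 0.81 2061 [[337.1000061035156, 290.20001220703125], [342.29998779296875, 243.3000030517578], [387.0, 248.1999969482422], [381.79998779296875, 295.20001220703125]] [[0.272, -0.221], [0.372, -0.233], [0.362, -0.331], [0.261, -0.317]]
contactor_center 0.88 776 [[315.0, 124.0], [337.0, 124.0], [337.0, 161.0], [315.0, 161.0]] [[0.63, -0.173], [0.63, -0.222], [0.546, -0.221], [0.546, -0.173]]
```

View pics/crop1.png

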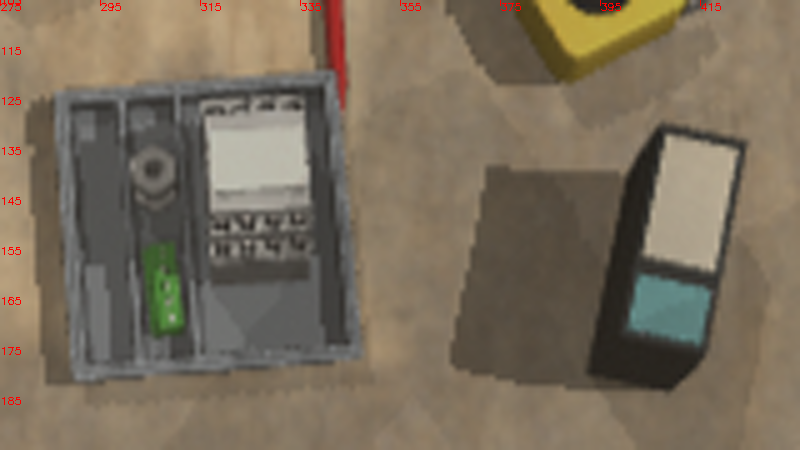

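The crop confirms it: the larger tray with its wide bay on the right holds the light grey contactor, and the module is the block at (408,157) with beige and teal panels. Next I fit the known sizes to the corner pixels.

```bash
cat > fit.py <<'E'
from h import *
from scipy.optimize import least_squares
f=env.grab_frame("top")
C=lambda l: np.array(l)/5+[275-.4,105-.4]
def box(p,L):  # p: x,y,yaw ; L local points
    c,s=np.cos(p[2]),np.sin(p[2]); L=np.array(L,float)
    return np.c_[p[0]+c*L[:,0]-s*L[:,1],p[1]+s*L[:,0]+c*L[:,1],L[:,2]]
def fit(L,uv,p0):
    r=least_squares(lambda p:(proj(f,box(p,L))-uv).ravel(),p0)
    print(r.x[:2].round(4),np.degrees(r.x[2]).round(1),r.fun.reshape(-1,2).round(1).tolist()); return r.x
tray=fit([[66,89,14],[66,-37,14],[-66,-37,14],[-66,89,14]] *np.array([.001]),C([[57,93],[333,72],[358,357],[78,380]]),[.58,-.2,0])
mod=fit(np.array([[50,20.5,69],[50,-20.5,69],[-50,-20.5,69],[-50,-20.5,0],[-50,20.5,0],[50,20.5,0]])*.001,
  C([[660,125],[745,143],[708,348],[668,390],[590,372],[628,180]]),[.57,-.38,0])
con=fit(np.array([[37.5,22.5,50],[37.5,-22.5,50],[-37.5,-22.5,3],[-37.5,22.5,3]])*.001,C([[200,100],[300,93],[310,278],[207,281]]),[.58,-.2,0])
E
python3 - <<'E'
from fit import *
o=cv2.resize(f['image'][105:195,275:435],None,fx=5,fy=5,interpolation=cv2.INTER_CUBIC)
def draw(p,l,w,z0,z1,col):
    for z in (z0,z1):
        q=proj(f,box(p,[[l,w,z],[l,-w,z],[-l,-w,z],[-l,w,z]])); cv2.polylines(o,[((q-[274.6,104.6])*5).astype(int)],True,col,1)
draw(mod,.05,.0205,0,.069,(0,255,0)); draw(con,.0375,.0225,.003,.069,(0,0,255))
draw(tray,.062,.033,.003,.014,(255,0,0))
cv2.imwrite('pics/ov.png',o)
g=env.grab_frame("scene"); s=g['image'][110:300,160:380].copy(); s=cv2.resize(s,None,fx=3,fy=3,interpolation=cv2.INTER_CUBIC)
for p,l,w,z0,z1,col in ((mod,.05,.0205,0,.069,(0,255,0)),(con,.0375,.0225,.003,.069,(0,0,255)),(tray,.062,.033,.003,.014,(255,0,0))):
    for z in (z0,z1):
        q=proj(g,box(p,[[l,w,z],[l,-w,z],[-l,-w,z],[-l,w,z]])); cv2.polylines(s,[((q-[160,110])*3).astype(int)],True,col,1)
h=np.zeros((450+0,800,3),np.uint8)
cv2.imwrite('pics/ov2.png',s)
E
```

```text
[ 0.5885 -0.201 ] 4.6 [[0.5, 0.9], [-0.5, 1.0], [-0.2, -0.8], [0.2, -1.0]]
[ 0.5632 -0.3795] -12.8 [[-0.6, -1.2], [1.1, -0.8], [0.2, 2.2], [0.9, 0.8], [-1.1, 0.5], [-0.5, -1.8]]
[ 0.5985 -0.1968] 3.4 [[-0.1, -1.0], [0.1, -0.7], [-0.5, 0.6], [0.6, 1.2]]
```

View pics/ov.png

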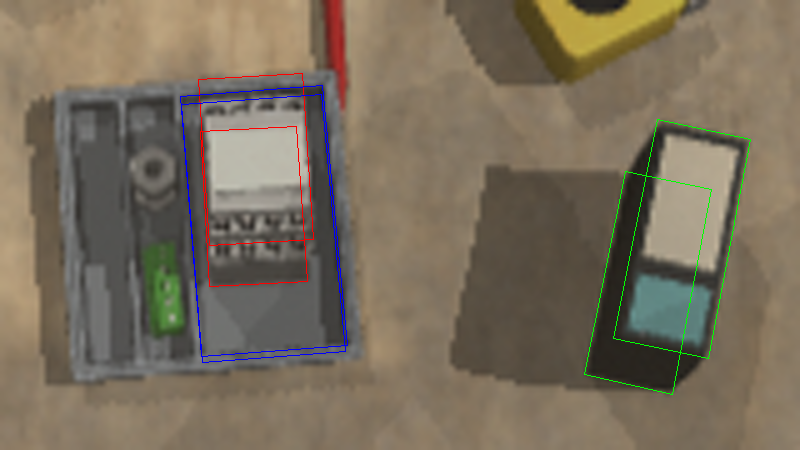

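View pics/ov2.png

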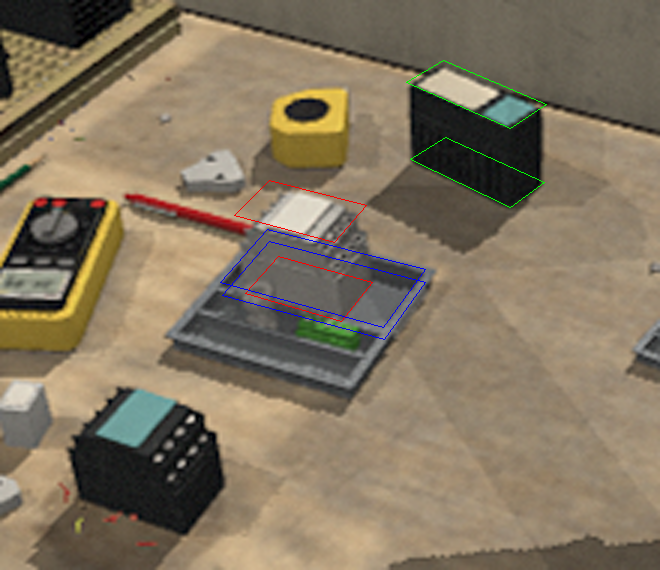

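The fits agree in both views: bay at (0.5885,-0.201) yaw 4.6°, module at (0.563,-0.380) yaw -12.8°, contactor at about (0.598,-0.197). In the scene overlay the boxes sit on the objects to within a few mm, so I'll move the contactor now.

Run:
```python
from h import *
o=[180,0,4.0-180]
st=lambda m:(lambda s:print(m,np.round(s['clock'],2),s['position'].round(4),s['force'].round(1),round(s['opening']*87,1),round(s['finger_force'],1)))(env.read_state())
print(env.inverse_kinematics([.598,-.197,.2],o))
env.goto([.598,-.197,.2],o); st('above')
env.gripper_to(.76)
print(env.move_straight([.598,-.197,.039],rate=.12,force_limit=8)); st('down')
env.gripper_to(0,grasp_force=30); st('grip')
env.move_straight([.598,-.197,.15],rate=.12); st('lift')
cv2.imwrite('pics/lift.png',cv2.resize(env.grab_frame("scene")['image'][90:300,160:460],None,fx=2.5,fy=2.5))
```

```text
[-3.53062862e+00  2.33785609e+01 -7.85101413e-01 -2.54444375e-14
 -6.58363377e+01 -8.24693714e+01]
above 2.87 [ 0.5977 -0.1978  0.2001] [-0.8  0.   0.8] 86.9 0.0
False
down 5.05 [ 0.5986 -0.1971  0.0399] [ 0.8  0.1 -0.5] 66.2 0.0
grip 5.57 [ 0.598  -0.1969  0.0393] [-1.9  0.9  1.6] 44.9 30.0
lift 6.64 [ 0.5972 -0.1968  0.1488] [-0.2  0.2 -1.5] 45.1 30.0
```

View pics/lift.png

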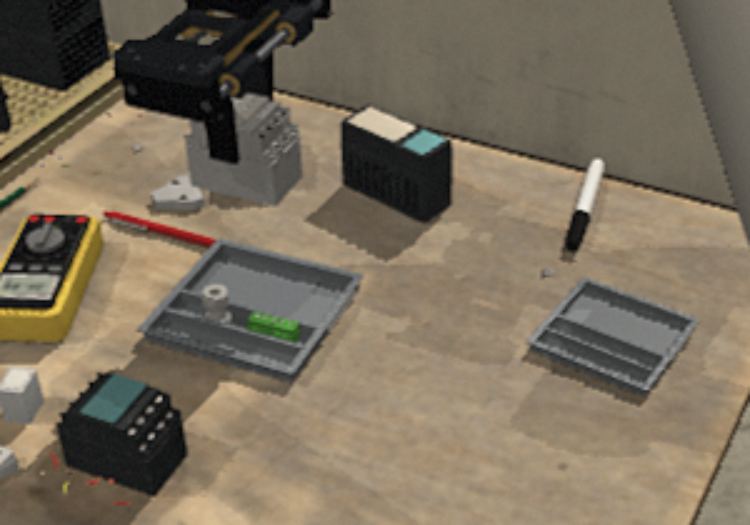

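The contactor is held upright, the fingers are 45 mm apart as expected, and the bay is empty. I'll set it down on the robot's side of the tray and then go for the module.

Run:
```python
from h import *
o=[180,0,4.0-180]
st=lambda m:(lambda s:print(m,np.round(s['clock'],2),s['position'].round(4),s['force'].round(1),round(s['opening']*87,1),round(s['finger_force'],1)))(env.read_state())
p=[.449,-.212]
env.move_straight(p+[.12],rate=.15); st('over')
env.move_straight(p+[.045],rate=.12)
env.dwell(.2)
print(env.move_straight(p+[.031],rate=.03,force_limit=5)); st('down')
env.gripper_to(.75); env.dwell(.2); st('open')
env.move_straight(p+[.16],rate=.15)
m=[.5632,-.3795]; om=[180,0,-12.8-180+0]
om=[180,0,167.2]
print(env.inverse_kinematics(m+[.17],om))
env.goto(m+[.17],om); env.gripper_to(.95); st('above mod')
f=env.grab_frame("scene")
for t in ("contactor_center","contactor_dark_center","module_center"):
    for d in env.search_frame(f,t): print(t,d['xyz'].round(3) if hasattr(d['xyz'],'round') else d['xyz'],round(d['score'],2))
cv2.imwrite('pics/mod.png',cv2.resize(f['image'][90:300,160:460],None,fx=2.5,fy=2.5))
```

```text
over 7.86 [ 0.4502 -0.2121  0.1203] [ 0.8  0.4 -2.1] 44.8 30.0
True
down 9.21 [ 0.4494 -0.2121  0.0358] [-0.3 -0.8  3.5] 44.7 30.0
open 10.09 [ 0.4483 -0.2118  0.0353] [-0.  -0.3 -0.1] 65.4 0.0
[-2.03637828e+01  2.93586905e+01  4.62427312e+00 -2.54444375e-14
 -6.52655826e+01 -8.24362172e+01]
above mod 12.54 [ 0.5632 -0.3794  0.1701] [ 0.1  0.4 -0.1] 82.6 0.0
contactor_center [0.4388, -0.1919, 0.0432] 0.85
contactor_dark_center [0.5606, 0.0218, 0.0419] 0.56
module_center [0.5514, -0.3618, 0.0432] 0.92
```

View pics/mod.png

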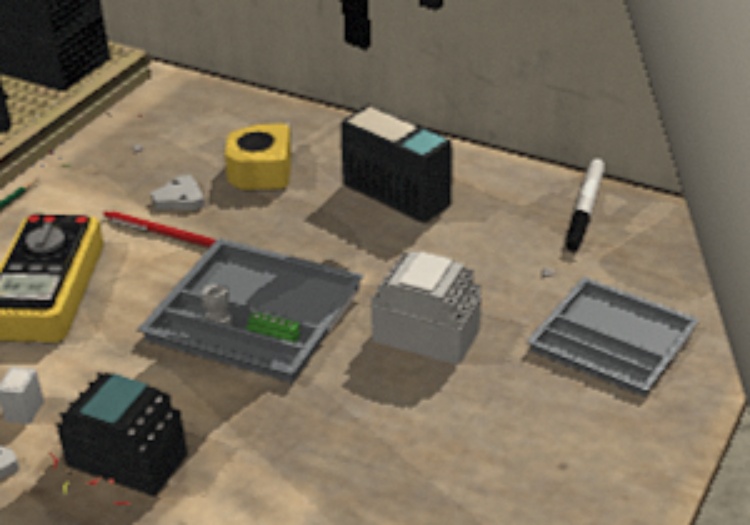

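The light contactor stands upright beside the tray at picture (427,305), the dark contactor hasn't moved, and the bay is empty. Now I'll grasp the module and place it.

Run:
```python
from h import *
st=lambda m:(lambda s:print(m,np.round(s['clock'],2),s['position'].round(4),s['force'].round(1),round(s['opening']*87,1),round(s['finger_force'],1)))(env.read_state())
m=[.5632,-.3795]; b=[.5885,-.201]; ob=[180,0,184.6]
if env.move_straight(m+[.037],rate=.12,force_limit=8): st('blocked'); raise SystemExit
env.gripper_to(0,grasp_force=45); st('grip')
if not 38<env.read_state()['opening']*87<44: raise SystemExit
env.move_straight(m+[.15],rate=.12); st('lift')
env.move_straight(b+[.15],ob,rate=.12); env.dwell(.3); st('over bay')
f=env.grab_frame("scene"); cv2.imwrite('pics/hold.png',cv2.resize(f['image'][60:270,160:460],None,fx=2.5,fy=2.5))
```

```text
grip 14.79 [ 0.5632 -0.3793  0.037 ] [-0.6  1.  -0.1] 39.8 45.0
lift 15.88 [ 0.5625 -0.3791  0.1487] [ 0.3  0.2 -3.2] 39.4 45.0
over bay 17.83 [ 0.5884 -0.2013  0.15  ] [ 0.  -0.1 -2.4] 39.5 45.0
```

View pics/hold.png

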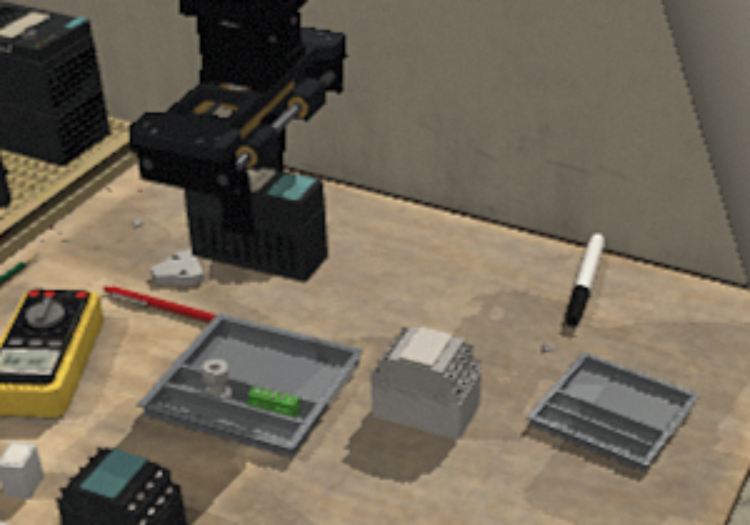

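The module is held level over the bay, with bottom corners at about (195,247), (308,279) and (327,262). I'll compare those with the expected box before lowering.

Run:
```python
from h import *
f=env.grab_frame("scene"); z=.113
c,s=np.cos(np.radians(4.6)),np.sin(np.radians(4.6))
P=[[.5884+c*x-s*y,-.2013+s*x+c*y,zz] for zz in (z,z+.069) for x,y in ((.05,.0205),(-.05,.0205),(-.05,-.0205))]
print(((proj(f,P)-[160,60])*2.5).round().tolist())
print(env.trace(f,"module_center")[0]['score'])
g=np.argwhere(env.trace(f,"module_center")[0]['mask']); print((np.r_[[g[g[:,1].argmin()]],[g[g[:,1].argmax()]],[g[g[:,0].argmax()]]][:,::-1]-[160,60])*2.5)
```

```text
[[191.0, 255.0], [306.0, 283.0], [330.0, 255.0], [180.0, 177.0], [301.0, 204.0], [325.0, 177.0]]
0.91
[[185.  197.5]
 [325.  187.5]
 [297.5 280. ]]
```

Run:
```python
from h import *
st=lambda m:(lambda s:print(m,np.round(s['clock'],2),s['position'].round(4),s['force'].round(1),round(s['opening']*87,1),round(s['finger_force'],1)))(env.read_state())
b=[.5885,-.201]
hit=env.move_straight(b+[.052],rate=.1,force_limit=10); st(f'pre {hit}')
if hit: raise SystemExit
env.dwell(.2)
print(env.move_straight(b+[.034],rate=.03,force_limit=5)); st('down')
if env.read_state()['position'][2]>.045: raise SystemExit
env.gripper_to(.63); env.dwell(.2); st('open')
env.move_straight(b+[.17],rate=.12)
env.goto([.40,-.45,.25],[180,0,184.6]); st('away')
f=env.grab_frame("scene"); a=cv2.resize(f['image'][90:300,160:460],None,fx=2,fy=2)
z=.003; c,s=np.cos(np.radians(4.6)),np.sin(np.radians(4.6))
P=[[.5885+c*x-s*y,-.201+s*x+c*y,z+.069] for x,y in ((.05,.0205),(-.05,.0205),(-.05,-.0205),(.05,-.0205))]
cv2.polylines(a,[((proj(f,P)-[160,90])*2).astype(int)],True,(0,255,0),1)
t=env.grab_frame("top"); e=cv2.resize(t['image'][105:195,275:345+50],None,fx=5,fy=5,interpolation=cv2.INTER_CUBIC)
cv2.polylines(e,[((proj(t,P)-[274.6,104.6])*5).astype(int)],True,(0,255,0),1)
o=np.zeros((600,800,3),np.uint8); o[:420-120,:600]=a[:300]; o[300:600,:600]=e[:300]
cv2.imwrite('pics/end.png',o)
for n in ("module_center","contactor_center","contactor_dark_center"):
    for d in env.search_frame(f,n)[:1]: print(n,np.round(d['xyz'],3))
```

```text
pre False 19.17 [ 0.5892 -0.2011  0.0528] [ 0.9  0.  -4. ] 39.8 45.0
True
down 19.82 [ 0.5885 -0.2009  0.0398] [-0.8 -0.2  4.4] 39.4 45.0
open 20.63 [ 0.5873 -0.2006  0.0385] [-0.4 -0.  -0.9] 55.0 0.0
away 23.1 [ 0.4006 -0.4493  0.2494] [ 0.7 -0.4  0.7] 55.1 0.0
module_center [ 0.441 -0.19   0.041]
contactor_center [ 0.441 -0.192  0.041]
contactor_dark_center [0.561 0.021 0.041]
```

View pics/end.png

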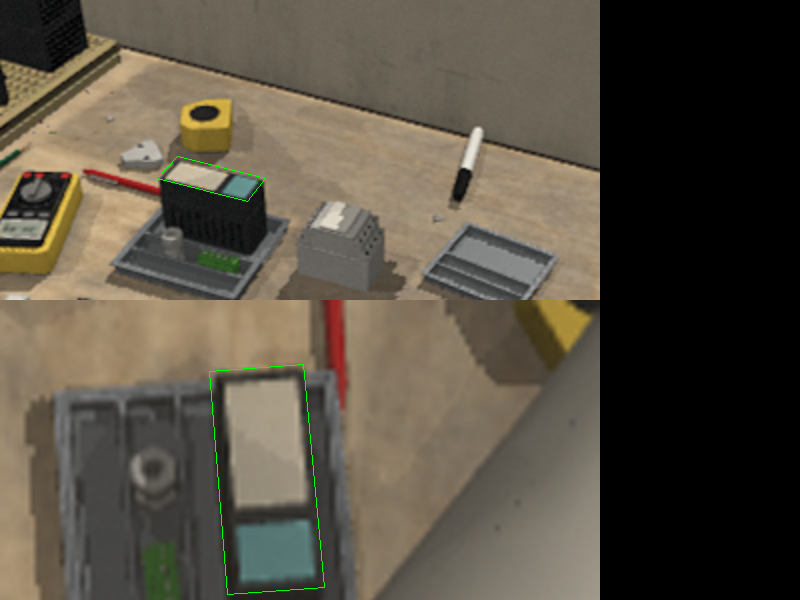

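The module stands in the bay, and its top face (crop 210–324, 366–594) matches the expected outline at floor height. The contactor stands upright beside the tray and the arm is clear, so I'm handing in.

```bash
python3 -c "
from workcell import env
print(env.close_job())"
```

```text
the job is handed in; nothing more can be done
None
```

The job is handed in at about 23 s of the 50 s allowed: the spare module stands upright in the wide bay, the light grey contactor stands upright on the bench on the robot's side of the tray, and the dark contactor was not touched; the system returned no verdict.

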